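# Stand a toppled picking bin up and push it home in its row

## Robot

A 7-joint arm with a two-finger parallel gripper is mounted at the origin on the work surface. World frame = base frame: x ahead of the robot, y to its left, z up, the work surface at z = 0. Lengths are in mm, angles in rad, forces in N, time in s.
With the tool pointing down it reaches from about 425 to 875 mm from the base axis. Payload 4.7 kg.
Tool frame: the origin (TCP) lies midway between the tips of the shut fingers; the grasp point (between the pads) lies 19 mm behind it; x points along the fingers, y is the direction in which the jaws open and shut, and the axes are right-handed (so a half turn about x gives the same grasp; the last joint's range is limited). The gripper opens to 85 mm and grips with 20 to 120 N. Pads are 22 mm wide; open, the fingers measure 114 mm over their backs; the gripper's body (76 mm by 85 mm) begins 54 mm behind the grasp point. The pads swing forward as they close: fully open they stand 13 mm farther back than shut.
Start: joints at [1.245, 0.321, -0.07, 1.45, 0.023, 1.371, -0.057], TCP at [216.625, -612.861, 231.349] pointing down, gripper open.
Joint ranges: [-2.86, 2.86], [-0.3, 2.09], [-1.38, 1.24], [0.06, 2.45], [-1.56, 4.7], [0.09, 2.05], [-2.69, 2.69]. Speed limits (rad/s): [2.57, 2.57, 3.14, 3.14, 3.14, 3.14, 3.14].

## Interface

Orientations are given as a 3x3 rotation matrix whose columns are the frame's x, y, z axes.
In Python, from bench import robot, optics gives the robot as it stands.
- The arm moves only by the tool arm_command, never from a script. Its argument "steps" is a list of rows, each an object of numbers: "dx", "dy", "dz": the shift along the world's x, y, z in units of 40 mm (1.0 is 40 mm); "ax", "ay", "az": the turn, a rotation vector about the world's x, y, z in rad; "jaw": the gripper command: -1 is shut, 1 is fully open, values between are in proportion. In form: [{"dx": .., "dy": .., "dz": .., "ax": .., "ay": .., "az": .., "jaw": ..}, ...]. A call has 1 to 12 rows; each row is the pose to reach, as a shift and turn from the pose measured when the call began; what a row does not reach only later rows make up. A row lasts 1/10 s, in which the tool goes at most 50 mm and 8.59 degrees, less where a joint would pass 70% of its speed; a pose out of reach is approached as far as the arm can. A call with a gripper value outside its range is refused whole. The fingers move at their own pace and stop on an object; the grip force is fixed at half the most. Time passes only in rows, so rows that repeat a pose let the fingers close. It gives the time, the measured TCP pose, the force and the opening at its end, in the units of the state.
- robot.sense(): the state, without advancing time (a new reading comes with each control period).
- optics.capture(name): name is "scene" or "side" or "wrist"; returns the picture (480x640x3 uint8, red, green, blue); there is no depth.
- optics.calibration(name): a dict with "fx", "fy", "cx", "cy" (pixels), "k1" (the pictures are not rectified: a ray, as slopes to the right and down, at radius r is drawn at 1 + k1 r^2 times it, then the intrinsics apply), "rvec" (rotation vector, rad) and "tvec" (3), from world to camera coordinates, as OpenCV has them; the wrist camera has in their place "mount" (4x4, takes a point from camera to tool coordinates, whose origin is the TCP and whose axes are the tool frame's). Camera axes: x right, y down, z forward; pixel columns grow to the right and rows downward; lengths in mm; the calibration is good to about 2 mm. A picture is of the moment at which its call begins: read the wrist's pose just before it. calibration takes no time and is no camera call.
- robot.sign_off(): hands the job in, once; it reports no verdict.
The state is a dict: "clock": time; "q": joint angles; "joint_velocities": joint speeds; "joint_torque": joint torques, N m; "position": TCP position; "tool_rot": TCP orientation; "ft_force": force on the tool from outside, world axes, zero at the start; "wrist_torque": the same for the moment, N m; "finger_gap": opening from 0.0 (shut) to 1.0 (fully open).
Only numpy, scipy, OpenCV 4.12 (cv2) and the standard library are available. Lean on these libraries where they do the work, as an engineer would, in place of code of your own. Each camera call takes 0.05 s, during which the arm holds its last target.

## Task

One grey parts bin has toppled forward onto its low front. Using only pushes, tip it back up onto its base, then push it into the empty bay between the two standing bins until its back is flat against the blue rail. Do not pick the bin up off the bench, and leave the loose parts lying around it where they are.

Things in the scene. Friction and masses are not known exactly. Their poses are not given: they have to be found in the camera images.
- bin: Loose empty grey bin, 0.15 to 0.3 kg: 100 mm deep (own x), 140 wide (y), 78 high (z), walls and base 4 mm. Origin: centre of its underside. z points out of the open mouth, -x is the low front (46 mm high, vertical), +x the high back wall (78 mm). At the start it lies on its front: its z is level and points roughly to the robot, base facing the rail, back wall uppermost, 100 mm above the bench.
- rim (a point): Middle of the rim of the bin's back wall, 48 mm along +x and 78 mm along +z from the bin's origin. In the toppled bin it is the upper edge of the mouth, nearest the robot, 98 mm above the bench; below it the mouth is open. Pushed towards the rail it rises to 127 mm as the bin rolls, until the bin drops onto its base by itself.
- heel_l (a point): +y end of the bin's lower front edge (bin frame -50, 70, 0 mm). At the start this edge lies on the bench, nearest the rail; the bin rolls up about it and then stands with this edge as its near edge, facing the robot.
- heel_r (a point): -y end of the same edge (bin frame -50, -70, 0 mm).
- back_l (a point): Point on the outer face of the bin's back wall, 20 mm above the underside, at its +y edge (bin frame 50, 70, 20 mm).
- back_r (a point): The same at the -y edge (bin frame 50, -70, 20 mm).
- rack: Fixed row: blue stop rail 620 mm long, 40 high, 20 thick, and against it two fixed bins like the loose one (fronts 100 mm before the rail, backs 78 mm high), centred at y = +-175 mm, leaving an empty bay 210 mm wide. Origin: on the bench, at the middle of the rail's face that looks to the robot. x points away from the robot into the rail (face at x = 0), y along the rail, z up.
- sleeve: Loose bystander: green painted steel sleeve standing on end, 34 mm diameter, 60 mm high; origin at the centre of its underside.
- bracket: Loose bystander: green painted angle bracket with a dark boss, 50 x 30 mm, 46 mm high; origin at the centre of its underside.
- flange: Loose bystander: dark steel flanged bush, 52 mm diameter, 32 mm high; origin at the centre of its underside.
Not all that is in view belongs to the job. There is more than one size of the bin; the job needs the smallest.

How it is judged:
By the outcome, as a careful person would: the job done as asked, in the order asked, and still so for the second after the job is handed in, with the robot touching nothing.
It also fails if it takes over 64 s, if anything falls off the work surface, if the arm or the gripper's body presses on something with over 40 N, if the wrist force passes 120 N, or if a joint passes its speed limit or range.

## Working session

There is one attempt and no reset: what is moved stays moved. The work goes in short steps, Python scripts to look and compute and a tool call to move; the robot and the scene stay as the last step left them, time stands still between calls to the robot, and variables do not carry over. Pictures are saved under pics/ and viewed, and the job is handed in when it is done.

Besides the shell and the picture viewer there is one more tool, called after "Emit:" as a command line: name --argument value ..., lists and objects as JSON in quotes. arm_command: Moves the arm, as the interface text tells. Its arguments: {"type":"object","properties":{"steps":{"type":"array"}},"required":["steps"]}

```bash
mkdir -p pics; ls
python3 - <<'E'
from bench import robot, optics
import cv2
for n in ("scene","side","wrist"):
    im=optics.capture(n); cv2.imwrite(f"pics/{n}0.png",im[:,:,::-1]); print(n,optics.calibration(n))
s=robot.sense(); print(s)
E
```

```text
pics
scene {'fx': 434.53841985120334, 'fy': 434.53841985120334, 'cx': 321.12511950317366, 'cy': 238.80848288467635, 'k1': -0.048282762739592276, 'rvec': array([ 1.8636385 ,  1.95877221, -0.54613144]), 'tvec': array([ -52.59775622, -396.45619603, 1125.01357484])}
side {'fx': 537.5715588617394, 'fy': 537.5715588617394, 'cx': 313.81356901128777, 'cy': 243.8601171652772, 'k1': -0.10891025224090928, 'rvec': array([ 0.85314378, -2.39390032,  1.21697259]), 'tvec': array([464.79353027, 224.56297841, 759.90083093])}
wrist {'fx': 346.79502161966576, 'fy': 346.79502161966576, 'cx': 321.6302664452522, 'cy': 239.93734256410633, 'k1': -0.0525009501472166, 'mount': array([[-3.91633831e-04, -3.28165392e-01,  9.44620200e-01,
        -1.40968735e+02],
       [ 9.99999840e-01, -5.13578525e-04,  2.36174359e-04,
        -3.85378320e-01],
       [ 4.07632398e-04,  9.44620141e-01,  3.28165541e-01,
        -8.52488330e+01],
       [ 0.00000000e+00,  0.00000000e+00,  0.00000000e+00,
         1.00000000e+00]])}
{'clock': 0.15, 'q': array([ 1.24512782,  0.32165505, -0.07008825,  1.45139084,  0.02261804,
        1.37078736, -0.05689012]), 'joint_velocities': array([ 0.00183623, -0.00263073, -0.00115605, -0.00389064,  0.00085675,
        0.00128236,  0.00122503]), 'joint_torque': array([-5.42569214e-04, -4.94094515e+01, -3.83282527e-01, -3.14686382e+01,
        1.31130754e-02,  8.23723240e-03, -1.07966781e-05]), 'position': array([ 216.4448148 , -612.48039322,  230.47524486]), 'tool_rot': array([[-5.79619152e-04,  3.33307151e-01, -9.42818120e-01],
       [ 1.33359345e-03, -9.42817182e-01, -3.33307639e-01],
       [-9.99998943e-01, -1.45052756e-03,  1.01978661e-04]]), 'ft_force': array([-0.61188319,  0.2029163 , -0.04114694]), 'wrist_torque': array([-0.00809331, -0.01758824,  0.02209839]), 'finger_gap': 1.0018720132219372}
```

View pics/scene0.png

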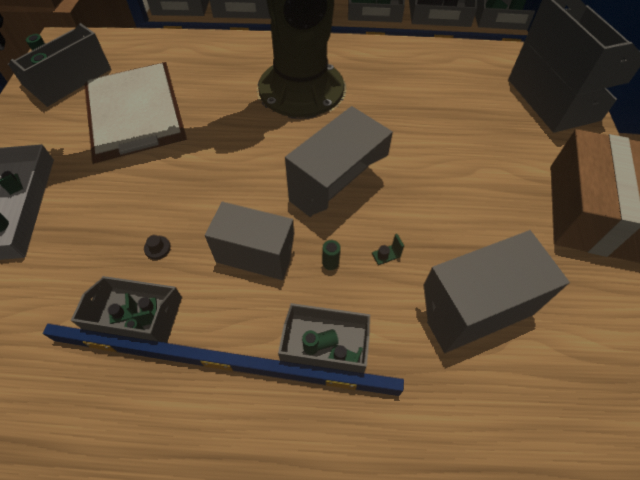

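View pics/side0.png

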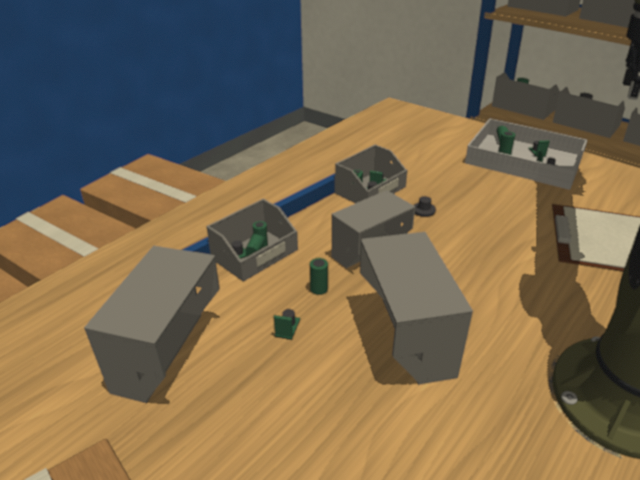

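View pics/wrist0.png

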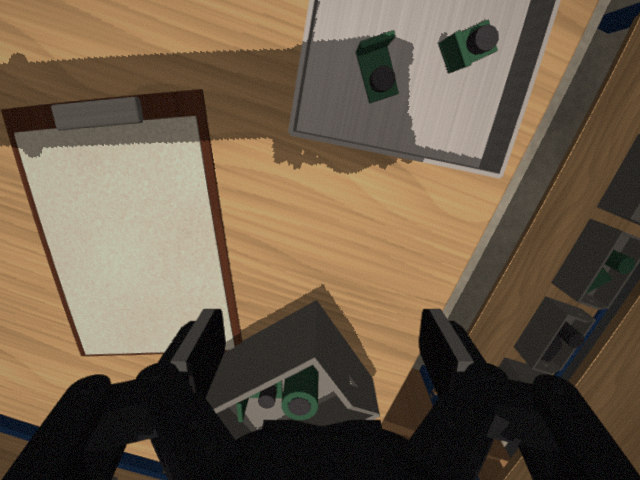

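The scene picture shows three toppled grey bins: a small one at (250,240), a medium one at (340,160) and a large one at (490,290). There are two standing rack bins at (128,308) and (325,338) along the blue rail. The bystanders are the flange (157,246), sleeve (331,254) and bracket (388,250). The small bin sits before the bay, its top about 80 px wide, and it looks the right size. I'll check that with a close crop and a measurement.

```bash
cat > h.py <<'E'
import numpy as np, cv2
from bench import robot, optics
def ray(n,px):
    c=optics.calibration(n); x=(np.array(px,float)-[c['cx'],c['cy']])/[c['fx'],c['fy']]
    u=x.copy()
    for _ in range(20): u=x/(1+c['k1']*(u@u))
    d=np.array([u[0],u[1],1.])
    if n=='wrist':
        raise Exception
    R=cv2.Rodrigues(c['rvec'])[0]; return -R.T@c['tvec'], R.T@d
def at(n,px,z):
    o,d=ray(n,px); return o+d*(z-o[2])/d[2]
def proj(n,P):
    c=optics.calibration(n); R=cv2.Rodrigues(c['rvec'])[0]
    p=R@np.array(P,float)+c['tvec']; u=p[:2]/p[2]; u=u*(1+c['k1']*(u@u))
    return u*[c['fx'],c['fy']]+[c['cx'],c['cy']]
def two(a,pa,b,pb):
    o1,d1=ray(a,pa);o2,d2=ray(b,pb)
    d1/=np.linalg.norm(d1);d2/=np.linalg.norm(d2)
    A=np.stack([d1,-d2],1);t=np.linalg.lstsq(A,o2-o1,rcond=None)[0]
    p,q=o1+t[0]*d1,o2+t[1]*d2; return (p+q)/2,np.linalg.norm(p-q)
E
python3 - <<'E'
import cv2
a=cv2.imread('pics/scene0.png')[195:400,40:410]; 
b=cv2.imread('pics/side0.png')[130:360,190:460]
cv2.imwrite('pics/c1.png',cv2.resize(a[:,:200],None,fx=4,fy=4,interpolation=3)[:600])
cv2.imwrite('pics/c2.png',cv2.resize(a[:,160:],None,fx=3.5,fy=3.5,interpolation=3)[:600])
cv2.imwrite('pics/c3.png',cv2.resize(b[:200],None,fx=2.95,fy=2.95,interpolation=3))
E
```

```text
(no output)
```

View pics/c1.png

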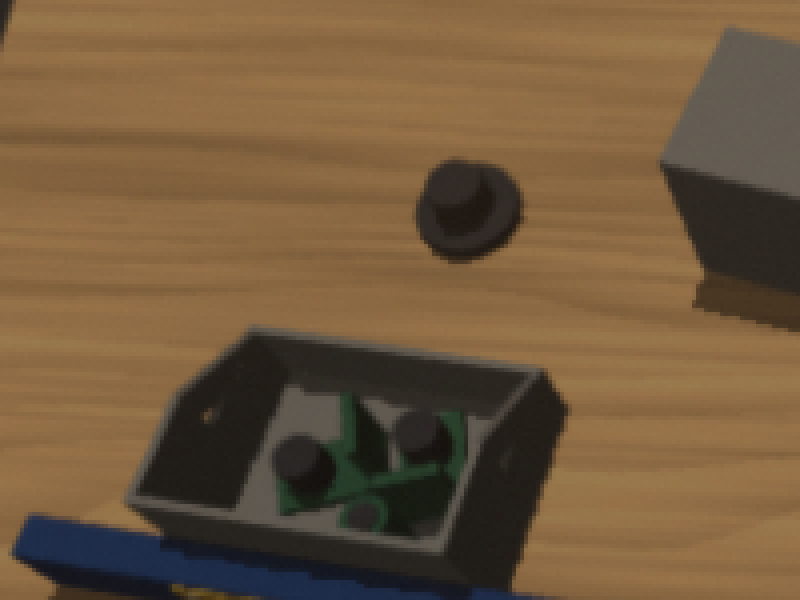

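View pics/c2.png

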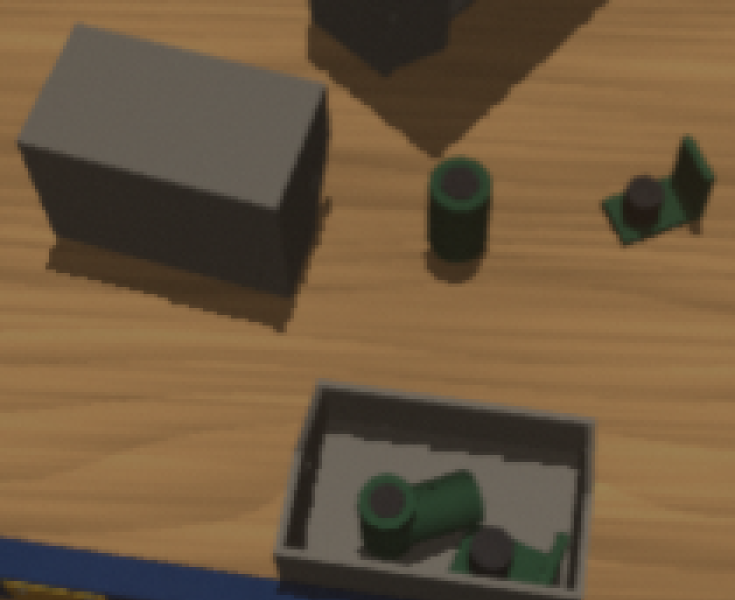

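View pics/c3.png

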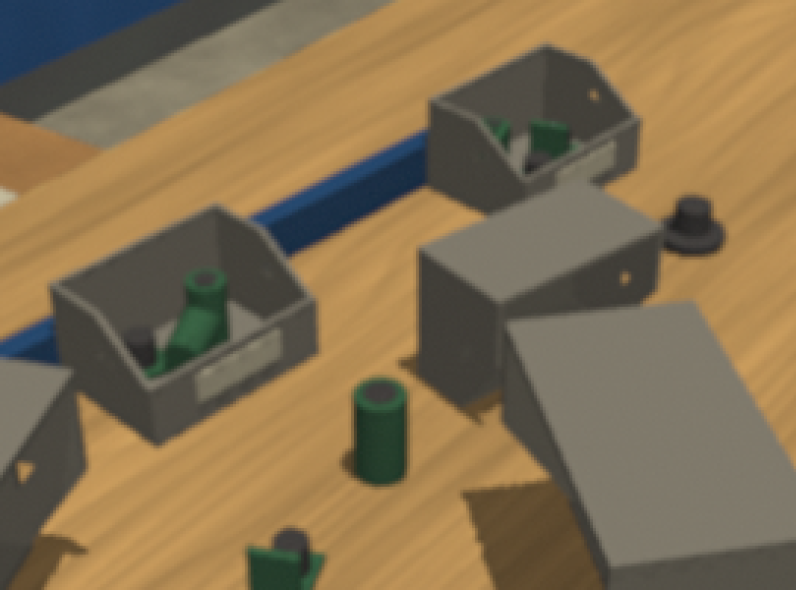

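```bash
cat > m.py <<'E'
from h import *
np.set_printoptions(precision=1,suppress=True)
c2=lambda p:(np.array(p)+.5)/3.5-.5+[200,195]
c1=lambda p:(np.array(p)+.5)/4-.5+[40,195]
T={k:at('scene',c2(v),100)[:2] for k,v in dict(nr=(80,26),nl=(326,88),fl=(278,208),fr=(22,143)).items()}
print(T)
for a,b in (('nr','nl'),('fr','fl'),('nr','fr'),('nl','fl')): d=T[b]-T[a];print(a,b,np.linalg.norm(d),np.degrees(np.arctan2(d[1],d[0])))
print('bottom', [at('scene',c2(v),0)[:2] for v in ((58,236),(290,296))])
# rail mask
im=cv2.imread('pics/scene0.png'); hsv=cv2.cvtColor(im,cv2.COLOR_BGR2HSV)
m=((hsv[...,0]>105)&(hsv[...,0]<125)&(hsv[...,1]>140)&(hsv[...,2]>40)).astype(np.uint8)*255
m[:300]=0; ys,xs=np.nonzero(m); print(xs.min(),xs.max())
# top surface near edge: first masked pixel per column
P=[]
for x in list(range(190,275,5))+list(range(375,395,5))+list(range(60,72,4)):
    c=np.nonzero(m[:,x])[0]
    if len(c): P.append([x,c.min()-.5])
print(P)
W=np.array([at('scene',p,40)[:2] for p in P]); print(W.tolist() and W)
l=cv2.fitLine(W[:16].astype(np.float32),2,0,.1,.1).ravel();print('rail line',l,np.degrees(np.arctan2(l[1],l[0])))
for n,v,z in (('LB frontleft',(253,330),46),):pass
print('binR(-y) back top corners',[at('scene',c1(v),78)[:2] for v in ((130,498),(440,548))],'front',[at('scene',c1(v),46)[:2] for v in ((253,330),(540,372))])
print('binL(+y) front top',[at('scene',c2(v),46)[:2] for v in ((318,382),(594,420))],'back',at('scene',c2((278,550)),78))
print('flange',at('scene',c1((468,212)),8), 'sleeve top',at('scene',c2((460,182)),60),'bracket',at('scene',c2((650,208)),0))
E
python3 m.py
```

```text
{'nr': array([ 453.1, -109.9]), 'nl': array([485.9,  23.7]), 'fl': array([558.1,   6. ]), 'fr': array([ 527.3, -127. ])}
nr nl 137.6135669144916 76.21862777964192
fr fl 136.54958836463274 76.96748609919828
nr fr 76.16239955120416 -13.004017634661512
nl fl 74.37074372522211 -13.813997198852864
bottom [array([ 526.5, -128.8]), array([556.9,   5. ])]
45 373
[[190, np.float64(349.5)], [195, np.float64(355.5)], [60, np.float64(326.5)], [64, np.float64(327.5)], [68, np.float64(327.5)]]
[[ 714.6 -132.6]
 [ 724.2 -122.3]
 [ 688.4 -367.6]
 [ 689.7 -359.9]
 [ 689.3 -352.8]]
rail line [   0.1    1.   701.2 -267. ] 82.553314
binR(-y) back top corners [array([ 687.1, -327.1]), array([ 700.4, -192.1])] front [array([ 593. , -317.4]), array([ 606.3, -180.9])]
binL(+y) front top [array([626.2,  28.6]), array([639.4, 166.1])] back [721.7  20.2  78. ]
flange [ 504.7 -251.1    8. ] sleeve top [515.   95.1  60. ] bracket [491.  204.1   0. ]
```

The chosen bin measures 137 × 75 mm on top, against 140 × 78 expected, and its top-face corners sit right above the bench line. So it is the smallest one. Next I'll measure the medium bin, which stands near the approach, and refine the rack pose.

```bash
cat > m2.py <<'E'
from h import *
np.set_printoptions(precision=1,suppress=True)
# medium bin: scene top corners & side top corners
for z in (130,145,160): print(z,[at('scene',p,z)[:2] for p in ((287,157),(351,110),(391,140),(327,180))])
print('bottom',at('scene',(305,214),0)[:2])
# two view: right-front top corner
print(two('scene',(351,110),'side',(466,307)),two('scene',(287,157),'side',(425,234)),two('scene',(391,140),'side',(396,322)),two('scene',(327,180),'side',(361,239)))
s=lambda p:np.array(p)/2.95+[190,130]
c2=lambda p:(np.array(p)+.5)/3.5-.5+[200,195]
for n,a,b in (('fl',(278,208),(419,250)),('nl',(326,88),(502,302))): print(n,two('scene',c2(a),'side',s(b)))
print('+y bin back -y corner',two('scene',c2((278,550)),'side',s((217,207))))
print('rail face top side z40: ',at('side',s((285,253)),40),at('side',s((425,184)),40),'z0',at('side',s((426,186)),0))
E
python3 m2.py
python3 - <<'E'
import cv2
b=cv2.imread('pics/scene0.png')[290:400,30:420]
cv2.imwrite('pics/c4.png',cv2.resize(b[30:,120:260],None,fx=5.5,fy=5.5,interpolation=3))
E
```

```text
130 [array([363.1,   4. ]), array([226.9, 124.2]), array([307.4, 203.6]), array([415.1,  82.2])]
145 [array([376.6,   6.1]), array([243.7, 123.4]), array([322.3, 200.9]), array([427.3,  82.4])]
160 [array([390.1,   8.2]), array([260.5, 122.6]), array([337.2, 198.1]), array([439.6,  82.6])]
bottom [402.7  37.9]
(array([231.1, 122.9, 135.3]), np.float64(3.167640700658772)) (array([365. ,   3.4, 133.8]), np.float64(3.1367771901625696)) (array([297.2, 201.1, 124.7]), np.float64(10.491627268148495)) (array([429.6,  85. , 143.9]), np.float64(7.1657543120980325))
fl (array([555.4,   4.8,  96.3]), np.float64(1.7605103084979317))
nl (array([481.4,  21.4,  96.4]), np.float64(5.067709620885981))
+y bin back -y corner (array([719.7,  19. ,  73.2]), np.float64(1.7731730987988943))
rail face top side z40:  [679.6  -5.1  40. ] [ 661.4 -139.2   40. ] z0 [ 700.8 -191.4    0. ]
```

View pics/c4.png

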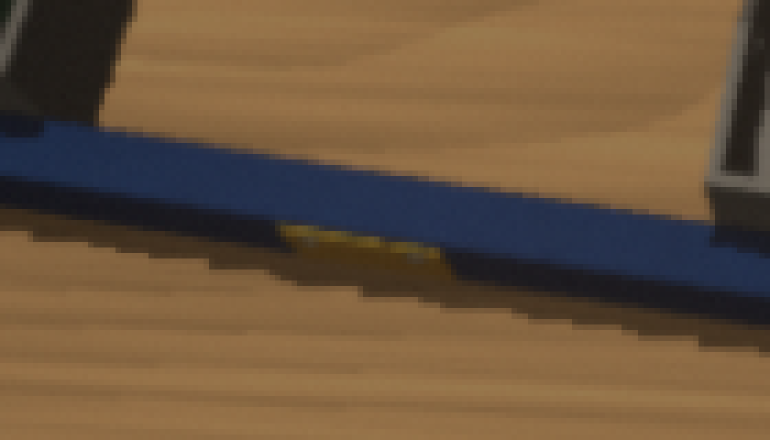

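Run:
```python
from h import *
np.set_printoptions(precision=1,suppress=True)
f=lambda p:(np.array(p)+.5)/5.5-.5+[150,320]
a,b=[at('scene',f(p),40)[:2] for p in ((120,131),(700,220))]
d=b-a;print(a,b,np.degrees(np.arctan2(d[1],d[0])))
```

```text
[ 706.1 -166.1] [723.5  13.9] 84.4696413450118
```

Emit:
arm_command --steps '[{"dx":1,"dy":2.6,"dz":0,"ax":0,"ay":0,"az":-0.1,"jaw":0},{"dx":1.8,"dy":4.8,"dz":0,"ax":0,"ay":0,"az":-0.2,"jaw":0},{"dx":2.6,"dy":6.8,"dz":0,"ax":0,"ay":0,"az":-0.3,"jaw":0},{"dx":3.3,"dy":8.8,"dz":0,"ax":0,"ay":0,"az":-0.4,"jaw":0},{"dx":4.1,"dy":10.8,"dz":0,"ax":0,"ay":0,"az":-0.5,"jaw":0},{"dx":4.8,"dy":12.6,"dz":0,"ax":0,"ay":0,"az":-0.57,"jaw":0},{"dx":5.45,"dy":14.4,"dz":0,"ax":0,"ay":0,"az":-0.57,"jaw":0},{"dx":5.45,"dy":14.4,"dz":0,"ax":0,"ay":0,"az":-0.57,"jaw":0},{"dx":5.45,"dy":14.4,"dz":0,"ax":0,"ay":0,"az":-0.57,"jaw":0},{"dx":5.45,"dy":14.4,"dz":0,"ax":0,"ay":0,"az":-0.57,"jaw":0},{"dx":5.45,"dy":14.4,"dz":0,"ax":0,"ay":0,"az":-0.57,"jaw":0},{"dx":5.45,"dy":14.4,"dz":0,"ax":0,"ay":0,"az":-0.57,"jaw":0}]'

```text
clock: 1.35
position: [428.9, -49.6, 230.5]
tool_rot: [[0.001, -0.228, -0.974], [0.001, -0.974, 0.228], [-1.0, -0.001, -0.001]]
ft_force: [0.9, -0.2, 0.7]
finger_gap: 0.498
```

Emit:
arm_command --steps '[{"dx":0.05,"dy":0.35,"dz":-0.8,"ax":0,"ay":0,"az":0,"jaw":0},{"dx":0.05,"dy":0.35,"dz":-1.6,"ax":0,"ay":0,"az":0,"jaw":0},{"dx":0.05,"dy":0.35,"dz":-2.5,"ax":0,"ay":0,"az":0,"jaw":0},{"dx":0.05,"dy":0.35,"dz":-2.5,"ax":0,"ay":0,"az":0,"jaw":0}]'

```text
clock: 1.75
position: [427.0, -35.0, 126.5]
tool_rot: [[-0.008, -0.227, -0.974], [0.003, -0.974, 0.227], [-1.0, -0.001, 0.008]]
ft_force: [-1.5, -0.9, 0.6]
finger_gap: 0.502
```

Run:
```python
from bench import robot, optics
import cv2
for n in ("scene","side"):
    im=optics.capture(n); cv2.imwrite(f"pics/{n}1.png",im[:,:,::-1])
s=robot.sense(); print(s['position'],s['q'])
```

```text
[430.69974746 -35.61635874 130.83543357] [ 0.7085716  -0.05118724 -0.66200107  2.06809878 -0.03635371  1.11438766
 -1.73793232]
```

View pics/scene1.png

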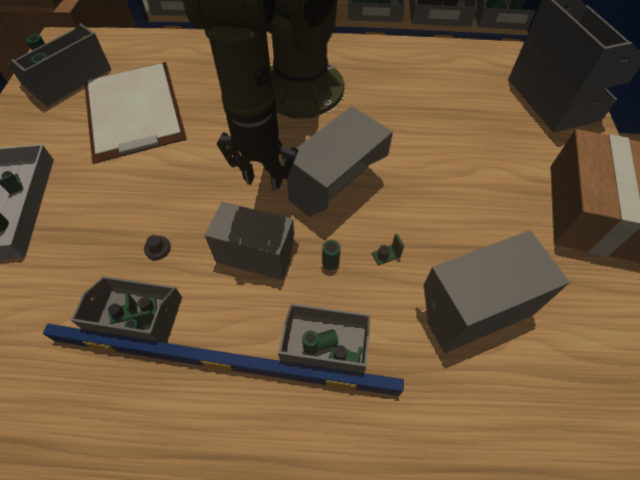

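View pics/side1.png

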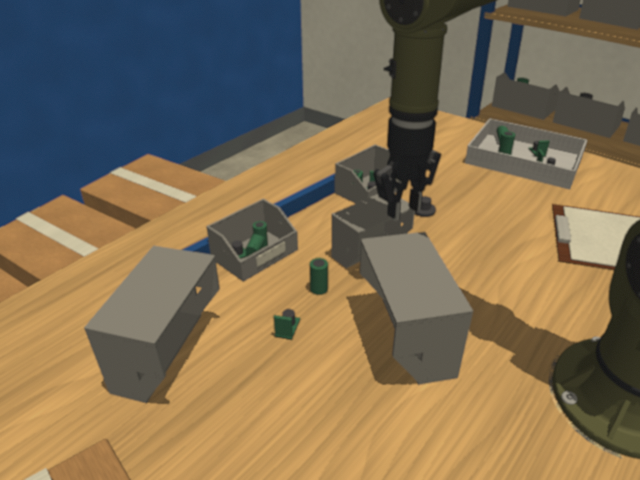

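The grippers stand clear before the rim: the fingers are at (250,180)/(276,184) in the scene view, and the bin's upper edge runs (222,203)–(293,221). Next I'll lower to rim height.

Emit:
arm_command --steps '[{"dx":0.2,"dy":-0.02,"dz":-0.4,"ax":0,"ay":0,"az":0,"jaw":0},{"dx":0.2,"dy":-0.02,"dz":-0.8,"ax":0,"ay":0,"az":0,"jaw":0},{"dx":0.2,"dy":-0.02,"dz":-1.1,"ax":0,"ay":0,"az":0,"jaw":0},{"dx":0.2,"dy":-0.02,"dz":-1.1,"ax":0,"ay":0,"az":0,"jaw":0},{"dx":0.2,"dy":-0.02,"dz":-1.1,"ax":0,"ay":0,"az":0,"jaw":0},{"dx":0.2,"dy":-0.02,"dz":-1.1,"ax":0,"ay":0,"az":0,"jaw":0}]'

```text
clock: 2.45
position: [439.5, -36.6, 87.9]
tool_rot: [[0.002, -0.228, -0.974], [0.001, -0.974, 0.228], [-1.0, -0.001, -0.001]]
ft_force: [0.3, 0.1, -0.7]
finger_gap: 0.502
```

```bash
cat > look.py <<'E'
import sys,cv2
from bench import robot, optics
k=sys.argv[1]
for n in sys.argv[2:]:
    im=optics.capture(n); cv2.imwrite(f"pics/{n}{k}.png",im[:,:,::-1])
    c={'scene':im[170:320,160:360],'side':im[110:310,240:500],'wrist':im}[n]
    f={'scene':4,'side':3,'wrist':1}[n]
    cv2.imwrite(f"pics/{n}{k}c.png",cv2.resize(c,None,fx=f,fy=f,interpolation=3)[:,:,::-1])
s=robot.sense(); print(s['clock'],s['position'],s['ft_force'])
E
python3 look.py 2 scene side
```

```text
2.55 [439.34196895 -36.54268784  87.70748625] [0.02655805 0.38427111 0.20722916]
```

View pics/scene2c.png

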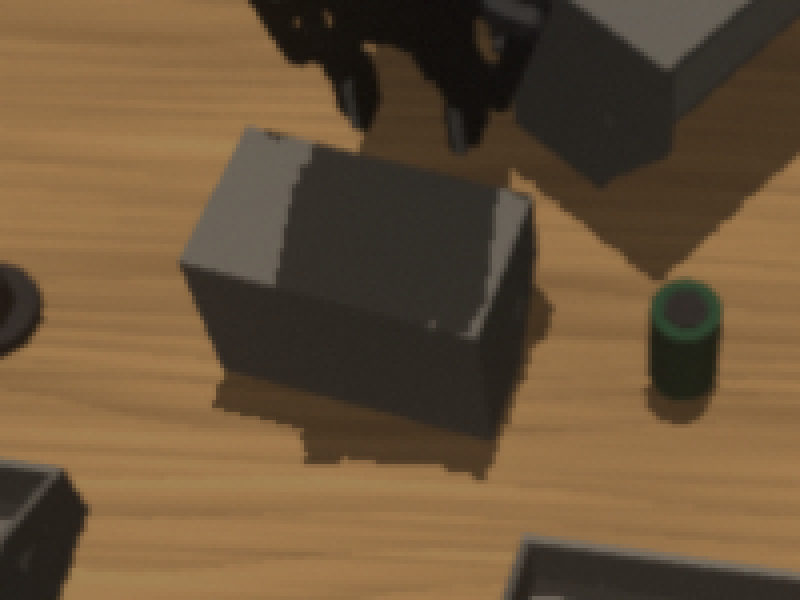

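View pics/side2c.png

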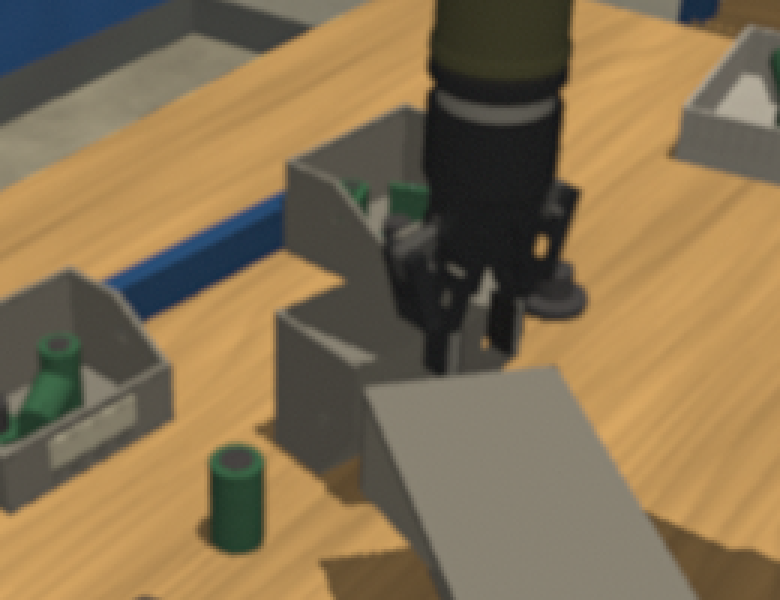

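Emit:
arm_command --steps '[{"dx":0.0,"dy":0.0,"dz":-0.25,"ax":0,"ay":0,"az":0,"jaw":0},{"dx":0.12,"dy":-0.03,"dz":-0.25,"ax":0,"ay":0,"az":0,"jaw":0},{"dx":0.24,"dy":-0.06,"dz":-0.25,"ax":0,"ay":0,"az":0,"jaw":0},{"dx":0.36,"dy":-0.09,"dz":-0.25,"ax":0,"ay":0,"az":0,"jaw":0},{"dx":0.42,"dy":-0.1,"dz":-0.25,"ax":0,"ay":0,"az":0,"jaw":0},{"dx":0.42,"dy":-0.1,"dz":-0.25,"ax":0,"ay":0,"az":0,"jaw":0}]'

```text
clock: 3.15
position: [456.4, -40.5, 77.6]
tool_rot: [[0.001, -0.229, -0.974], [0.001, -0.974, 0.229], [-1.0, -0.001, -0.001]]
ft_force: [-0.6, 0.4, -0.6]
finger_gap: 0.504
```

```bash
python3 look.py 3 scene side
```

```text
3.25 [455.98580791 -40.41132163  77.55515541] [-0.24366149 -0.17730373 -0.35860176]
```

View pics/scene3c.png

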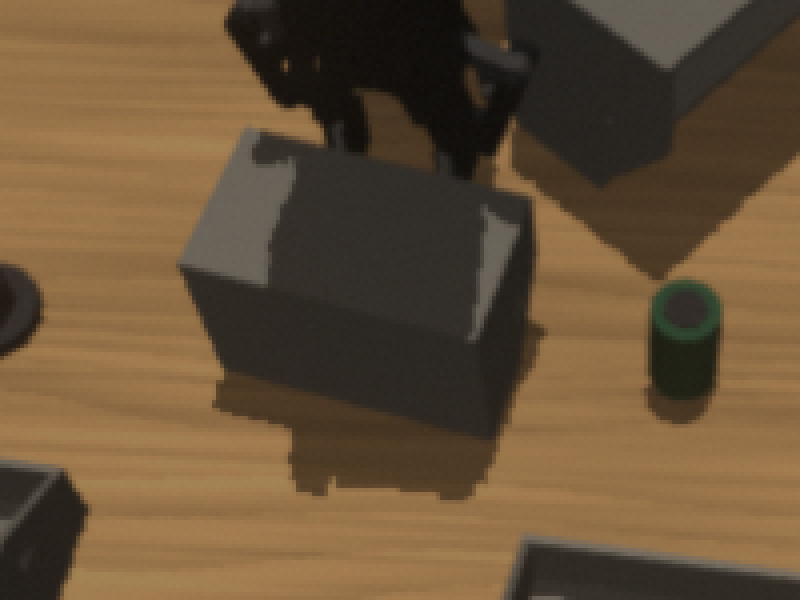

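Emit:
arm_command --steps '[{"dx":0.1,"dy":-0.02,"dz":0.03,"ax":0,"ay":0,"az":0,"jaw":0},{"dx":0.2,"dy":-0.05,"dz":0.1,"ax":0,"ay":0,"az":0,"jaw":0},{"dx":0.3,"dy":-0.07,"dz":0.18,"ax":0,"ay":0,"az":0,"jaw":0},{"dx":0.4,"dy":-0.1,"dz":0.25,"ax":0,"ay":0,"az":0,"jaw":0},{"dx":0.5,"dy":-0.12,"dz":0.3,"ax":0,"ay":0,"az":0,"jaw":0},{"dx":0.5,"dy":-0.12,"dz":0.3,"ax":0,"ay":0,"az":0,"jaw":0}]'

```text
clock: 3.85
position: [477.0, -45.4, 90.0]
tool_rot: [[0.002, -0.229, -0.974], [0.001, -0.974, 0.229], [-1.0, -0.001, -0.002]]
ft_force: [-0.8, 0.1, -0.2]
finger_gap: 0.502
```

```bash
python3 look.py 4 scene side
```

```text
3.95 [475.97562135 -45.24861252  89.5155688 ] [-1.29693996e+00  1.00780061e-03  9.20677444e-01]
```

View pics/scene4c.png

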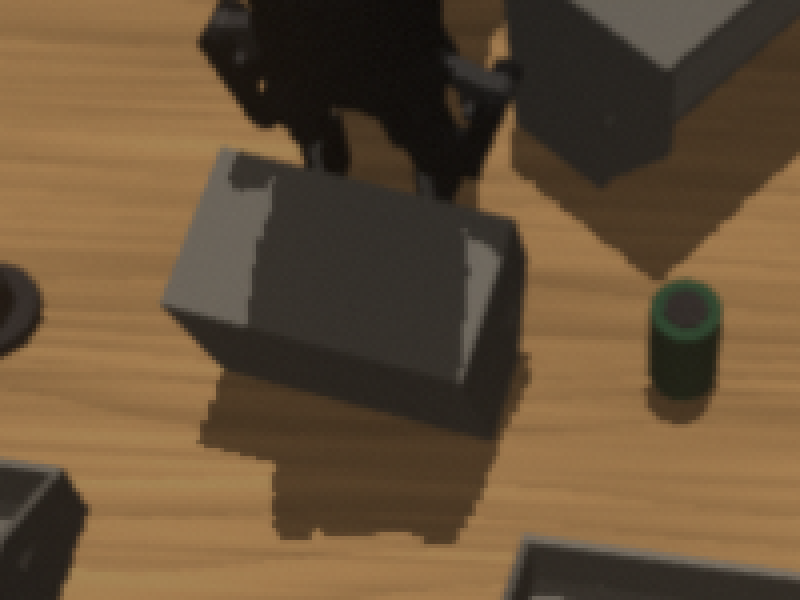

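View pics/side4c.png

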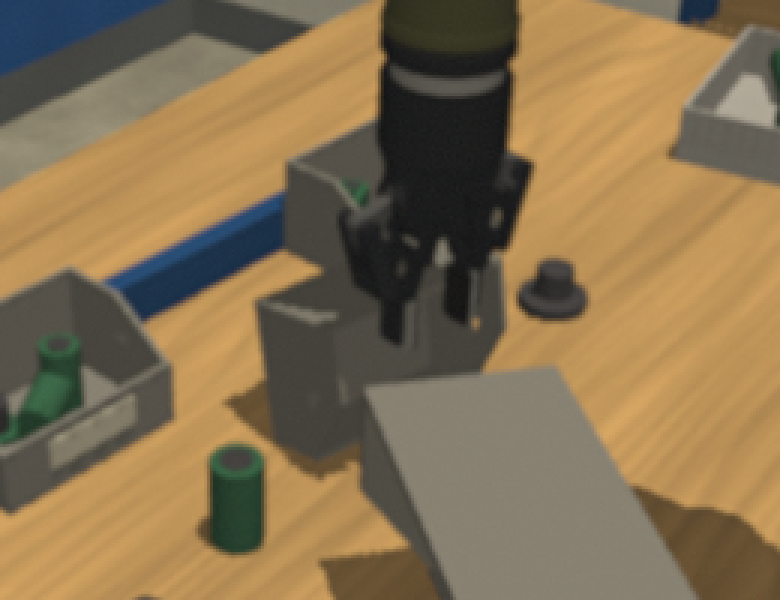

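The bin rolls about its heel, which stays at (228,370)–(495,438) in the crop with no slip. I'll continue along the arc.

Emit:
arm_command --steps '[{"dx":0.12,"dy":-0.03,"dz":0.08,"ax":0,"ay":0,"az":0,"jaw":0},{"dx":0.24,"dy":-0.06,"dz":0.14,"ax":0,"ay":0,"az":0,"jaw":0},{"dx":0.36,"dy":-0.08,"dz":0.2,"ax":0,"ay":0,"az":0,"jaw":0},{"dx":0.48,"dy":-0.11,"dz":0.25,"ax":0,"ay":0,"az":0,"jaw":0},{"dx":0.6,"dy":-0.14,"dz":0.3,"ax":0,"ay":0,"az":0,"jaw":0},{"dx":0.7,"dy":-0.17,"dz":0.33,"ax":0,"ay":0,"az":0,"jaw":0},{"dx":0.8,"dy":-0.19,"dz":0.36,"ax":0,"ay":0,"az":0,"jaw":0},{"dx":0.9,"dy":-0.21,"dz":0.38,"ax":0,"ay":0,"az":0,"jaw":0},{"dx":0.9,"dy":-0.21,"dz":0.38,"ax":0,"ay":0,"az":0,"jaw":0}]'

```text
clock: 4.85
position: [512.6, -53.7, 104.8]
tool_rot: [[0.001, -0.228, -0.974], [0.001, -0.974, 0.228], [-1.0, -0.001, -0.001]]
ft_force: [-0.3, -0.1, 0.0]
finger_gap: 0.499
```

```bash
python3 look.py 5 scene side
```

```text
4.95 [511.91364044 -53.50148185 104.60768226] [-0.82591267  0.24791857  0.54622748]
```

View pics/scene5c.png

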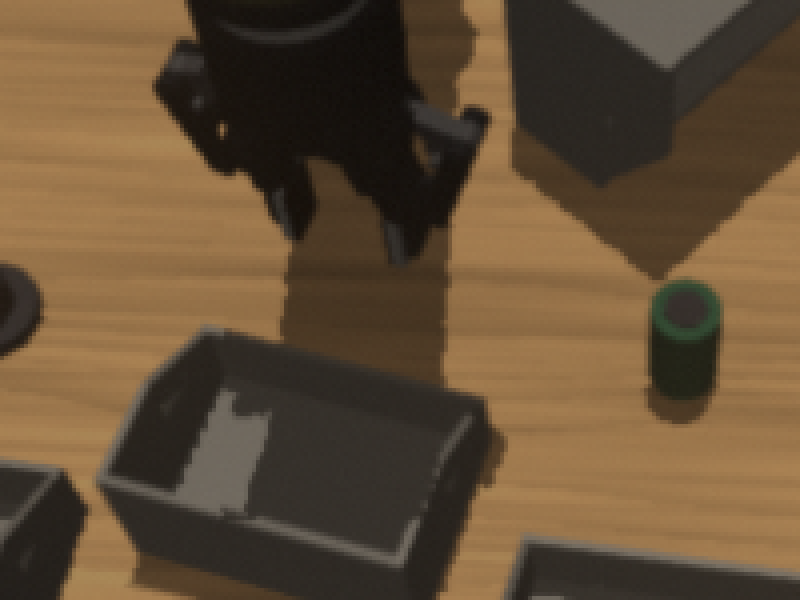

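View pics/side5c.png

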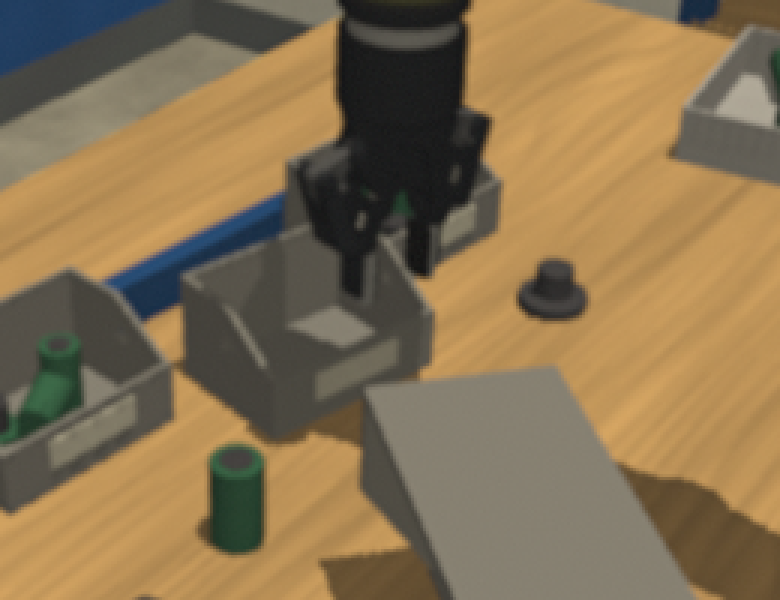

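```bash
cat > m5.py <<'E'
from h import *
np.set_printoptions(precision=1,suppress=True)
s=lambda p:(np.array(p)+.5)/4-.5+[160,170]
A,B=[at('scene',s(p),46)[:2] for p in ((208,328),(486,398))]
C,D=[at('scene',s(p),78)[:2] for p in ((100,478),(402,562))]
print(A,B,C,D)
for a,b in((A,B),(C,D),(A,C),(B,D)):
  d=b-a; print(np.linalg.norm(d),np.degrees(np.arctan2(d[1],d[0])))
E
python3 m5.py
```

```text
[ 529.2 -127.8] [559.1   5.8] [ 622.6 -150.9] [653.6 -17.8]
136.87102962578604 77.39346227612016
136.63003575854893 76.89774232420964
96.16198392635611 -13.891381342654132
97.34955355900136 -14.020593098026445
```

The bin stands on its base. Its centre is (591,-73) at yaw about -13°, already almost centred on the bay axis, 1.4 mm off. Next I'll retreat, align the fingers with the rack and lower for the flat push.

Emit:
arm_command --steps '[{"dx":-0.43,"dy":-0.28,"dz":0,"ax":0,"ay":0,"az":0.07,"jaw":0.3},{"dx":-0.43,"dy":-0.28,"dz":-0.4,"ax":0,"ay":0,"az":0.133,"jaw":0.3},{"dx":-0.43,"dy":-0.28,"dz":-0.9,"ax":0,"ay":0,"az":0.133,"jaw":0.3},{"dx":-0.43,"dy":-0.28,"dz":-1.4,"ax":0,"ay":0,"az":0.133,"jaw":0.3},{"dx":-0.43,"dy":-0.28,"dz":-1.9,"ax":0,"ay":0,"az":0.133,"jaw":0.3},{"dx":-0.43,"dy":-0.28,"dz":-2.25,"ax":0,"ay":0,"az":0.133,"jaw":0.3},{"dx":-0.43,"dy":-0.28,"dz":-2.25,"ax":0,"ay":0,"az":0.133,"jaw":0.3},{"dx":-0.43,"dy":-0.28,"dz":-2.25,"ax":0,"ay":0,"az":0.133,"jaw":0.3},{"dx":-0.43,"dy":-0.28,"dz":-2.25,"ax":0,"ay":0,"az":0.133,"jaw":0.3}]'

```text
clock: 5.85
position: [495.6, -64.8, 15.6]
tool_rot: [[0.002, -0.097, -0.995], [0.001, -0.995, 0.097], [-1.0, -0.001, -0.002]]
ft_force: [-0.4, 0.5, 0.4]
finger_gap: 0.652
```

```bash
python3 look.py 6 scene side
```

```text
5.95 [495.49061066 -64.87723675  15.54637337] [ 0.06259618  0.35383268 -1.01470713]
```

View pics/scene6c.png

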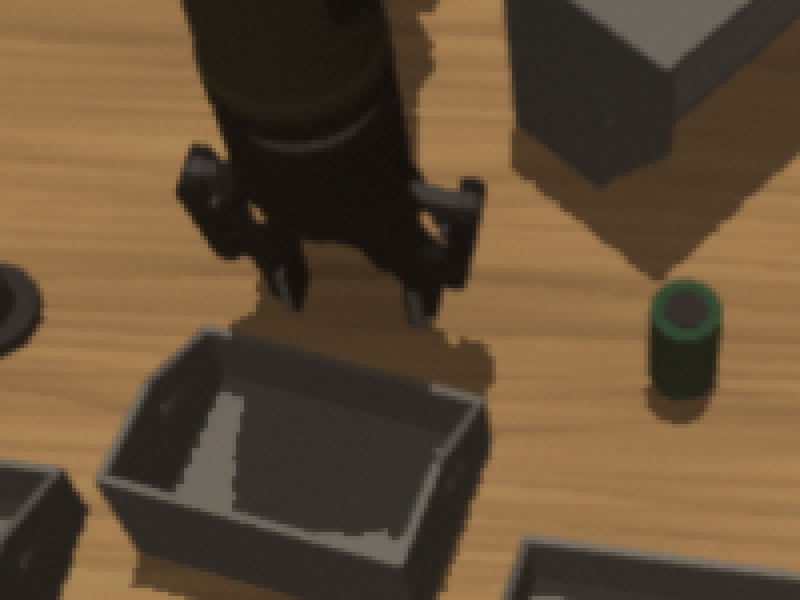

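View pics/side6c.png

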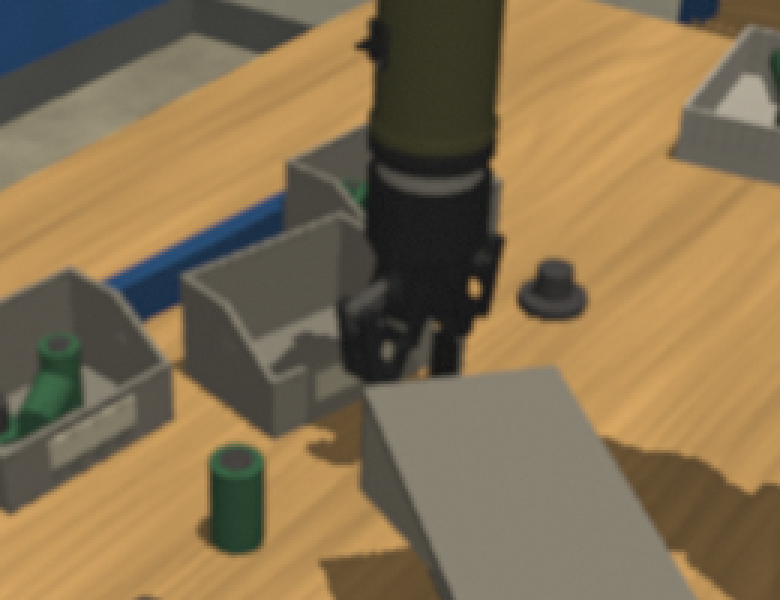

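Emit:
arm_command --steps '[{"dx":0.15,"dy":-0.015,"dz":-0.05,"ax":0,"ay":0,"az":0,"jaw":0.3},{"dx":0.3,"dy":-0.03,"dz":-0.05,"ax":0,"ay":0,"az":0,"jaw":0.3},{"dx":0.45,"dy":-0.044,"dz":-0.05,"ax":0,"ay":0,"az":0,"jaw":0.3},{"dx":0.6,"dy":-0.058,"dz":-0.05,"ax":0,"ay":0,"az":0,"jaw":0.3},{"dx":0.75,"dy":-0.073,"dz":-0.05,"ax":0,"ay":0,"az":0,"jaw":0.3},{"dx":0.9,"dy":-0.088,"dz":-0.05,"ax":0,"ay":0,"az":0,"jaw":0.3},{"dx":1.05,"dy":-0.1,"dz":-0.05,"ax":0,"ay":0,"az":0,"jaw":0.3},{"dx":1.2,"dy":-0.117,"dz":-0.05,"ax":0,"ay":0,"az":0,"jaw":0.3},{"dx":1.35,"dy":-0.13,"dz":-0.05,"ax":0,"ay":0,"az":0,"jaw":0.3},{"dx":1.5,"dy":-0.146,"dz":-0.05,"ax":0,"ay":0,"az":0,"jaw":0.3},{"dx":1.65,"dy":-0.16,"dz":-0.05,"ax":0,"ay":0,"az":0,"jaw":0.3},{"dx":1.65,"dy":-0.16,"dz":-0.05,"ax":0,"ay":0,"az":0,"jaw":0.3}]'

```text
clock: 7.15
position: [562.8, -71.2, 13.7]
tool_rot: [[0.003, -0.097, -0.995], [0.001, -0.995, 0.097], [-1.0, -0.001, -0.003]]
ft_force: [0.5, -0.1, 0.3]
finger_gap: 0.65
```

```bash
sed -i 's/170:320,160:360/200:350,160:360/' look.py; python3 look.py 7 scene side
```

```text
7.25 [562.02104195 -71.11233862  13.72978156] [ 0.1952292   1.15326469 -0.41547955]
```

View pics/scene7c.png

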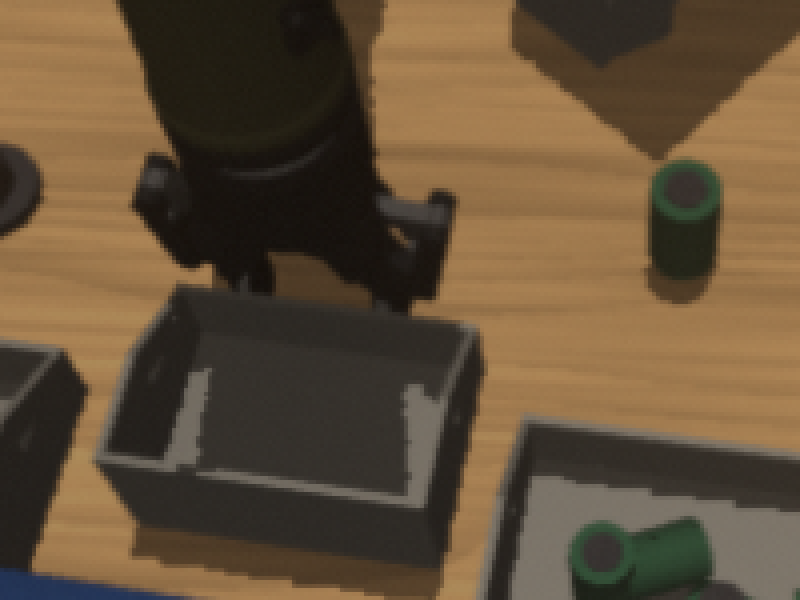

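View pics/side7c.png

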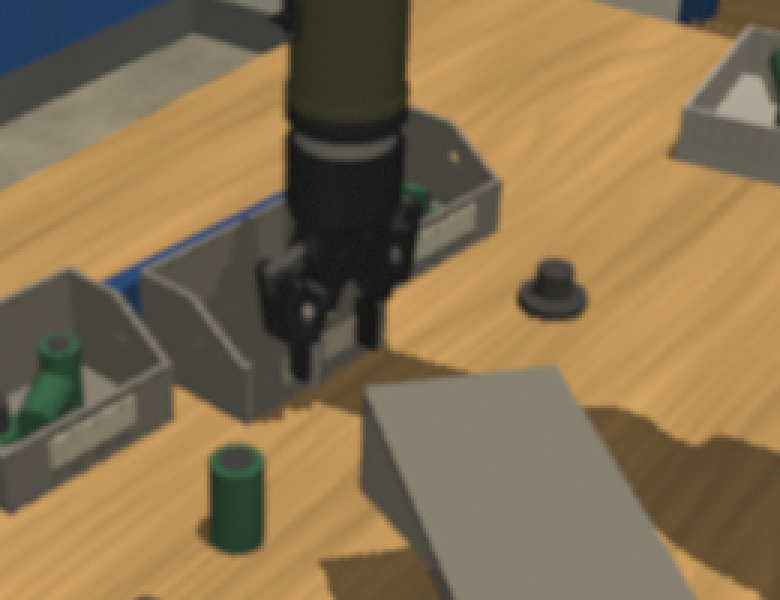

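The bin now looks parallel to the rail: its back rim runs (97,460)–(425,503) in the crop. About 40 mm remain.

Emit:
arm_command --steps '[{"dx":0.2,"dy":-0.02,"dz":0,"ax":0,"ay":0,"az":0,"jaw":0.3},{"dx":0.35,"dy":-0.034,"dz":0,"ax":0,"ay":0,"az":0,"jaw":0.3},{"dx":0.5,"dy":-0.05,"dz":0,"ax":0,"ay":0,"az":0,"jaw":0.3},{"dx":0.65,"dy":-0.064,"dz":0,"ax":0,"ay":0,"az":0,"jaw":0.3},{"dx":0.8,"dy":-0.08,"dz":0,"ax":0,"ay":0,"az":0,"jaw":0.3},{"dx":0.85,"dy":-0.083,"dz":0,"ax":0,"ay":0,"az":0,"jaw":0.3},{"dx":0.85,"dy":-0.083,"dz":0,"ax":0,"ay":0,"az":0,"jaw":0.3},{"dx":0.85,"dy":-0.083,"dz":0,"ax":0,"ay":0,"az":0,"jaw":0.3}]'

```text
clock: 8.05
position: [596.4, -74.4, 13.8]
tool_rot: [[0.003, -0.097, -0.995], [0.001, -0.995, 0.097], [-1.0, -0.001, -0.003]]
ft_force: [0.5, 0.1, 0.1]
finger_gap: 0.65
```

```bash
sed -i 's/200:350,160:360/230:380,160:360/' look.py; python3 look.py 8 scene
```

```text
8.1 [596.24178921 -74.39488859  13.79600486] [-0.13032362  0.04824053 -0.06920905]
```

View pics/scene8c.png

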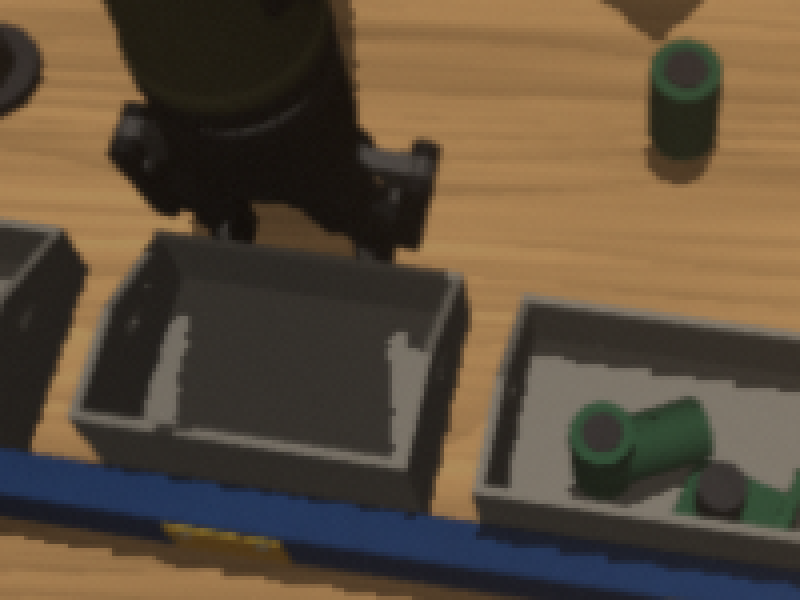

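Emit:
arm_command --steps '[{"dx":0.04,"dy":-0.004,"dz":0,"ax":0,"ay":0,"az":0,"jaw":0.3},{"dx":0.08,"dy":-0.008,"dz":0,"ax":0,"ay":0,"az":0,"jaw":0.3},{"dx":0.12,"dy":-0.012,"dz":0,"ax":0,"ay":0,"az":0,"jaw":0.3},{"dx":0.15,"dy":-0.015,"dz":0,"ax":0,"ay":0,"az":0,"jaw":0.3},{"dx":0.15,"dy":-0.015,"dz":0,"ax":0,"ay":0,"az":0,"jaw":0.3}]'

```text
clock: 8.6
position: [602.0, -75.0, 13.7]
tool_rot: [[0.003, -0.097, -0.995], [0.001, -0.995, 0.097], [-1.0, -0.001, -0.003]]
ft_force: [-3.1, 0.5, 0.9]
finger_gap: 0.653
```

Emit:
arm_command --steps '[{"dx":0.04,"dy":-0.004,"dz":0,"ax":0,"ay":0,"az":0,"jaw":0.3},{"dx":0.08,"dy":-0.008,"dz":0,"ax":0,"ay":0,"az":0,"jaw":0.3},{"dx":0.08,"dy":-0.008,"dz":0,"ax":0,"ay":0,"az":0,"jaw":0.3}]'

```text
clock: 8.9
position: [602.0, -75.0, 13.1]
tool_rot: [[-0.005, -0.098, -0.995], [0.001, -0.995, 0.098], [-1.0, -0.0, 0.005]]
ft_force: [-10.3, 0.5, 6.2]
finger_gap: 0.648
```

The tool has stopped at x=602, where the rail should stop it, with about 10 N. I'll check before retreating.

```bash
python3 look.py 9 scene wrist; python3 -c "
from bench import robot; print(robot.sense()['wrist_torque'])"
```

```text
9.0 [602.02108299 -74.95666338  13.16851574] [-9.49675216  1.33987809  6.9712609 ]
[ 0.01914218  1.91701012 -0.22061269]
```

View pics/scene9c.png

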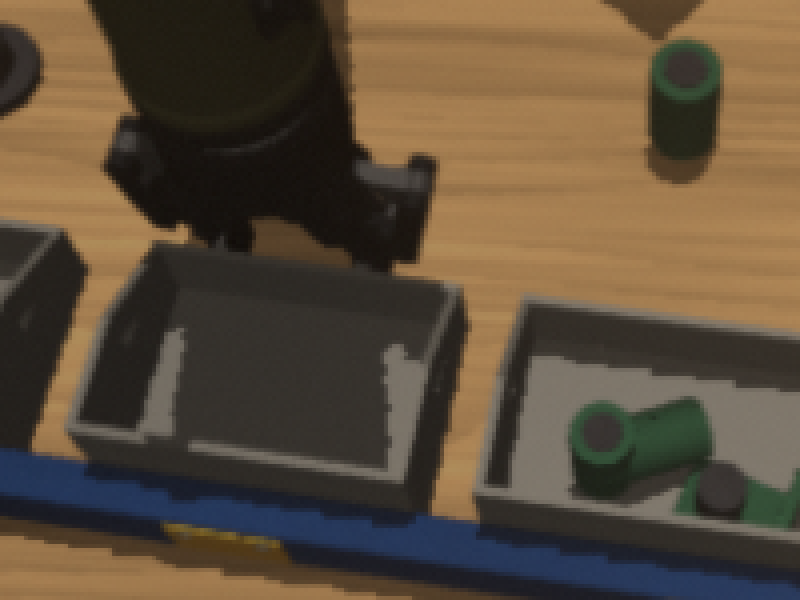

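View pics/wrist9.png

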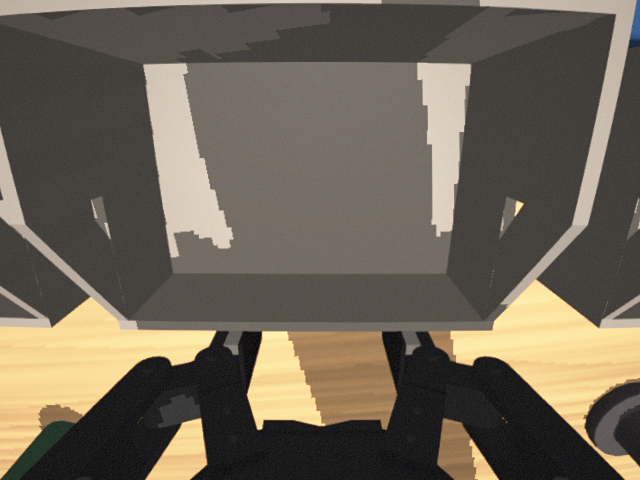

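Emit:
arm_command --steps '[{"dx":-0.05,"dy":0.005,"dz":0,"ax":0,"ay":0,"az":0,"jaw":0.3},{"dx":-0.3,"dy":0.03,"dz":0,"ax":0,"ay":0,"az":0,"jaw":0.3},{"dx":-0.8,"dy":0.08,"dz":0,"ax":0,"ay":0,"az":0,"jaw":0.3},{"dx":-1.4,"dy":0.14,"dz":0,"ax":0,"ay":0,"az":0,"jaw":0.3},{"dx":-2.2,"dy":0.2,"dz":0.5,"ax":0,"ay":0,"az":0,"jaw":0.3},{"dx":-2.8,"dy":0.2,"dz":1.3,"ax":0,"ay":0,"az":0,"jaw":0.3},{"dx":-3.2,"dy":0.2,"dz":2.3,"ax":0,"ay":0,"az":0,"jaw":0.3},{"dx":-3.2,"dy":0.2,"dz":3.3,"ax":0,"ay":0,"az":0,"jaw":0.3},{"dx":-3.2,"dy":0.2,"dz":3.8,"ax":0,"ay":0,"az":0,"jaw":0.3},{"dx":-3.2,"dy":0.2,"dz":3.8,"ax":0,"ay":0,"az":0,"jaw":0.3}]'

```text
clock: 10.0
position: [476.4, -67.5, 168.7]
tool_rot: [[0.003, -0.098, -0.995], [-0.003, -0.995, 0.098], [-1.0, 0.002, -0.004]]
ft_force: [0.0, 0.6, -1.3]
finger_gap: 0.651
```

```bash
python3 look.py 10 scene side wrist
```

```text
10.15 [473.3632815  -66.98245674 164.20630136] [-0.48558343  0.18627223 -0.78619208]
```

View pics/scene10c.png

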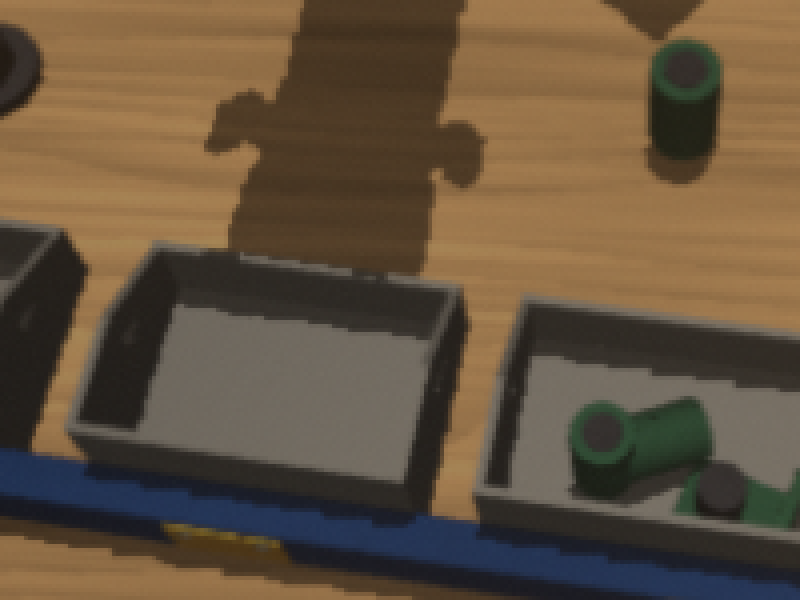

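View pics/side10c.png

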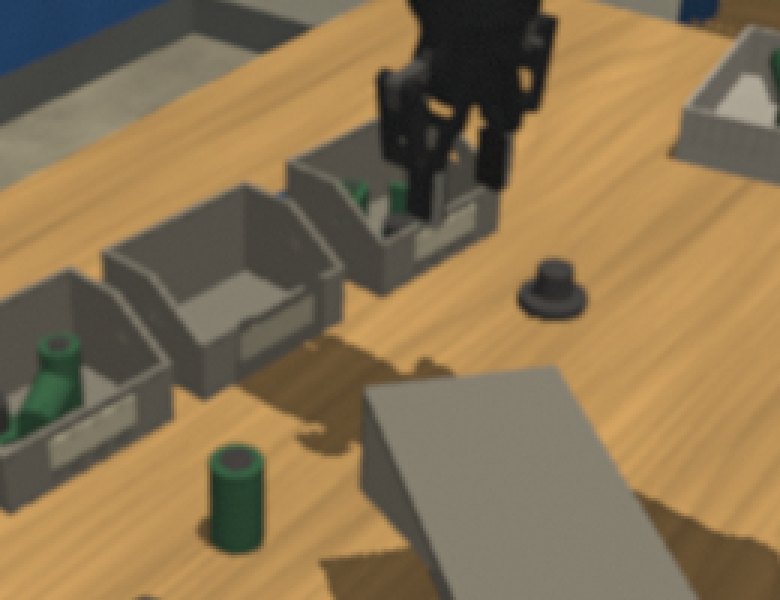

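View pics/scene10.png

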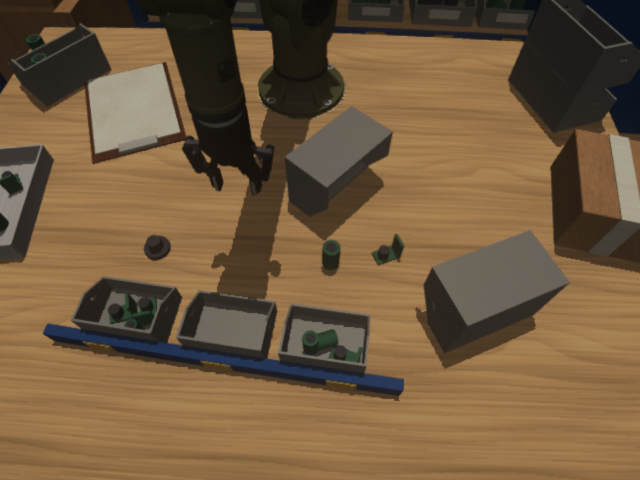

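The scene view shows the bin in the bay, at (228,327) in the full picture, with its back rim at the rail. I'll check this against the neighbours' edge lines and the bystanders.

Run:
```python
from h import *
np.set_printoptions(precision=1,suppress=True)
s=lambda p:(np.array(p)+.5)/4-.5+[160,230]
t=np.radians(-5.6);X=np.array([np.cos(t),np.sin(t)]);Y=np.array([-X[1],X[0]]);O=np.array([713,-86.])
def r(p,z): d=at('scene',s(p),z)[:2]-O; return np.array([d@X,d@Y])
print('bin front',r((155,243),46),r((460,288),46),'back',r((70,430),78),r((407,487),78))
print('nb -y front',r((66,231),46),' +y front',r((524,298),46),'+y back',r((478,495),78))
a=cv2.imread('pics/scene0.png').astype(int);b=cv2.imread('pics/scene10.png').astype(int)
for n,(x,y) in dict(flange=(157,246),sleeve=(331,250),bracket=(388,250),medium=(330,190),large=(490,290)).items():
    d=np.abs(a-b)[y-20:y+20,x-20:x+20].mean(2); print(n,d.mean(),(d>40).sum())
```

```text
bin front [-98.2 -61.2] [-97.5  77.4] back [ -0.2 -59.7] [ 1.8 78.9]
nb -y front [ -97.8 -102.4]  +y front [-97.  105.9] +y back [  0.8 107.2]
flange 8.220416666666667 0
sleeve 7.9375 0
bracket 8.452916666666667 0
medium 5.034375 0
large 9.376666666666667 0
```

View pics/wrist10.png

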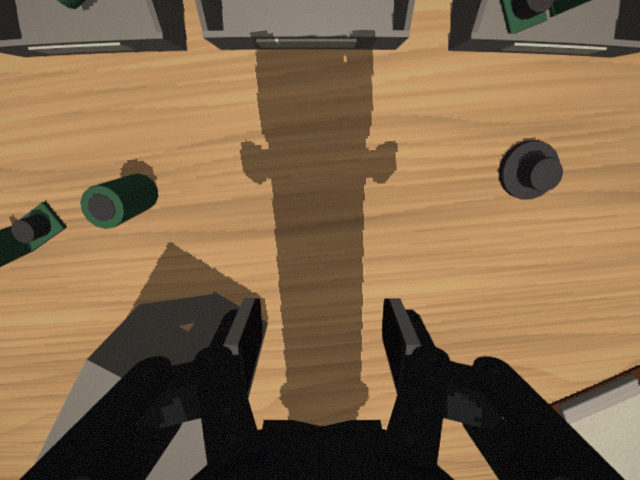

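Run:
```python
from bench import robot
print(robot.sense()['ft_force'],robot.sense()['clock']); print(robot.sign_off())
```

```text
[-0.48558343  0.18627223 -0.78619208] 10.15
the job is handed in; nothing more can be done
None
```

The smallest bin is back on its base and in the bay, flat against the rail. I handed the job in at about 10 s of the 64 s allowed.

**What I did:** I pushed the bin's rim with the half-open fingers, and it rolled up about its front edge without slipping and dropped onto its base. I then turned the fingers parallel to the rack and pushed low on the bin's front wall. That straightened about 7.5° of yaw and slid the bin in until the rail stopped it at about 10 N. I then drew the arm back and up.

**Last checks:**
- **Back against the rail:** both back corners measure within 2 mm of the rail face, inside the roughly 2 mm calibration error. The front sits 98 mm from the rail, level with the neighbouring bins at 97–98 mm.
- **Angle:** the front edge is within about 0.3° of the rail line and the back edge within about 0.8°.
- **Bystanders:** the sleeve, bracket and flange show no change from the first scene picture, and the arm is touching nothing.

**Not perfect:**
- **Off-centre:** the bin stands about 8 mm towards +y, leaving gaps of about 43 and 28 mm to its neighbours.
- **Unexplained force:** during the final press the wrist also read about 7 N upward. I did not find the cause, and it was gone once the arm withdrew.

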